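# Power up the studio along the sequencing keys

### The job

Power up the control room in the right order: with your fingertips follow the curved row of six white keys from the end with the green lamp to the end with the orange lamp, pressing each key gently all the way in before you press the next; they stay in. Leave the level knob as it is set, and do not pick up or shift the plug adaptor or anything else on the desk. Finish with the hand clear.

Things in the scene. Friction and masses are not known exactly. Their poses are not given: they have to be found in the camera images.
- panel: dark, low panel fixed to the desk, 200 x 300 mm, its flat deck 40 mm above the desk; origin under its centre, x to its far side, y to its left. Six round white keys stand on the deck along a white guide line in a curved row (arc of 160 mm radius bulging to +x, neighbours 40 mm apart); a pilot lamp at each end of the row, one green, one orange; a black level knob on the robot side of the row.
- key1_top (a point): centre of the flat top of key 1 of the row, counted from the +y (left) end of the panel; a round white key 26 mm across with a bevelled rim, top 14 mm above the deck when out. The point goes down with the key
- key1 (a joint): travel in m of key 1 of the row, counted from the +y (left) end of the panel: 0 fully out, 0.008 fully in (straight down). It has no spring: it takes about 3 N to push and stays where it is left. Its cap rides on a soft spring (3 N per mm, up to 5 mm), so press about 9 to 11 mm from first touch; the cap comes up again by that give
- key2_top (a point): centre of the flat top of key 2 of the row, counted from the +y (left) end of the panel; a round white key 26 mm across with a bevelled rim, top 14 mm above the deck when out. The point goes down with the key
- key2 (a joint): travel in m of key 2 of the row, counted from the +y (left) end of the panel: 0 fully out, 0.008 fully in (straight down). It has no spring: it takes about 3 N to push and stays where it is left. Its cap rides on a soft spring (3 N per mm, up to 5 mm), so press about 9 to 11 mm from first touch; the cap comes up again by that give
- key3_top (a point): centre of the flat top of key 3 of the row, counted from the +y (left) end of the panel; a round white key 26 mm across with a bevelled rim, top 14 mm above the deck when out. The point goes down with the key
- key3 (a joint): travel in m of key 3 of the row, counted from the +y (left) end of the panel: 0 fully out, 0.008 fully in (straight down). It has no spring: it takes about 3 N to push and stays where it is left. Its cap rides on a soft spring (3 N per mm, up to 5 mm), so press about 9 to 11 mm from first touch; the cap comes up again by that give
- key4_top (a point): centre of the flat top of key 4 of the row, counted from the +y (left) end of the panel; a round white key 26 mm across with a bevelled rim, top 14 mm above the deck when out. The point goes down with the key
- key4 (a joint): travel in m of key 4 of the row, counted from the +y (left) end of the panel: 0 fully out, 0.008 fully in (straight down). It has no spring: it takes about 3 N to push and stays where it is left. Its cap rides on a soft spring (3 N per mm, up to 5 mm), so press about 9 to 11 mm from first touch; the cap comes up again by that give
- key5_top (a point): centre of the flat top of key 5 of the row, counted from the +y (left) end of the panel; a round white key 26 mm across with a bevelled rim, top 14 mm above the deck when out. The point goes down with the key
- key5 (a joint): travel in m of key 5 of the row, counted from the +y (left) end of the panel: 0 fully out, 0.008 fully in (straight down). It has no spring: it takes about 3 N to push and stays where it is left. Its cap rides on a soft spring (3 N per mm, up to 5 mm), so press about 9 to 11 mm from first touch; the cap comes up again by that give
- key6_top (a point): centre of the flat top of key 6 of the row, counted from the +y (left) end of the panel; a round white key 26 mm across with a bevelled rim, top 14 mm above the deck when out. The point goes down with the key
- key6 (a joint): travel in m of key 6 of the row, counted from the +y (left) end of the panel: 0 fully out, 0.008 fully in (straight down). It has no spring: it takes about 3 N to push and stays where it is left. Its cap rides on a soft spring (3 N per mm, up to 5 mm), so press about 9 to 11 mm from first touch; the cap comes up again by that give
- lamp_green: green pilot lamp, a fixed round disc 24 mm across and 5 mm high on the panel deck, 44 mm beyond the centre of the last key at its end of the row; either end may have it; origin under its centre. It marks the FIRST key
- lamp_orange: orange pilot lamp, a fixed round disc 24 mm across and 5 mm high on the panel deck, 44 mm beyond the centre of the last key at its end of the row; either end may have it; origin under its centre. It marks the LAST key
- level_mark (a point): point near the rim of the black level knob (36 mm across, turning about a vertical axis), 16 mm from its axis; it moves if the knob is turned
- level (a joint): angle in rad of the level knob; set anywhere at the start, to be left there
- adaptor: brass and steel plug adaptor, 18 mm across and 42 mm tall, standing loose on the deck of the panel, on the robot side of the keys; origin under its centre; a bystander
- recorder: black pocket sound recorder, about 130 x 55 x 24 mm, lying on the desk; origin under its centre; a bystander
- mug: blue mug, 78 mm across, 92 mm tall, standing on the desk; origin under its centre; a bystander
- discs: flat clear disc case, 125 x 142 x 10 mm, lying on the desk; origin under its centre; a bystander
- marker: red and black marker pen, 125 x 16 x 16 mm, lying on the desk; origin under its centre; a bystander
- cleaner: yellow spray can, 48 mm across, 130 mm tall, standing on the desk; origin under its centre; a bystander

How it is judged (in metres and radians):
On the way, in this order (a step that is already met when the one before it is completed fails the run):
1. the first key counted from the green lamp is pressed in, and the keys after it are not yet (((horizontal distance between lamp_green and key1_top below 0.09 m and value of joint key1 above 0.005 m) or (not (horizontal distance between lamp_green and key1_top below 0.09 m) and value of joint key6 above 0.005 m))), for 0.05 s.
2. the second key counted from the green lamp is pressed in, and the keys after it are not yet (((horizontal distance between lamp_green and key1_top below 0.09 m and value of joint key2 above 0.005 m) or (not (horizontal distance between lamp_green and key1_top below 0.09 m) and value of joint key5 above 0.005 m))), for 0.05 s.
3. the third key counted from the green lamp is pressed in, and the keys after it are not yet (((horizontal distance between lamp_green and key1_top below 0.09 m and value of joint key3 above 0.005 m) or (not (horizontal distance between lamp_green and key1_top below 0.09 m) and value of joint key4 above 0.005 m))), for 0.05 s.
4. the fourth key counted from the green lamp is pressed in, and the keys after it are not yet (((horizontal distance between lamp_green and key1_top below 0.09 m and value of joint key4 above 0.005 m) or (not (horizontal distance between lamp_green and key1_top below 0.09 m) and value of joint key3 above 0.005 m))), for 0.05 s.
5. the fifth key counted from the green lamp is pressed in, and the keys after it are not yet (((horizontal distance between lamp_green and key1_top below 0.09 m and value of joint key5 above 0.005 m) or (not (horizontal distance between lamp_green and key1_top below 0.09 m) and value of joint key2 above 0.005 m))), for 0.05 s.
6. the last key counted from the green lamp is pressed in, and the keys after it are not yet (((horizontal distance between lamp_green and key1_top below 0.09 m and value of joint key6 above 0.005 m) or (not (horizontal distance between lamp_green and key1_top below 0.09 m) and value of joint key1 above 0.005 m))), for 0.05 s.
At the end, for the whole second after the job is handed in: All six keys are in (each more than 5 mm of its 8 mm travel), the level knob is within about 0.25 rad of its setting, and the six loose things are at rest within 15 mm of where they stood (value of joint each of key1, key2, key3, key4, key5, key6 above 0.005 m and distance of level_mark from where it was at the start of the episode below 0.004 m and distance of each of adaptor, recorder, mug, discs, marker, cleaner from where it was at the start of the episode below 0.015 m and linear speed of each of adaptor, recorder, mug, discs, marker, cleaner below 0.02 m/s); the robot touches nothing.
It fails at once if the panel or its keys are pressed hard (over 40 N) (contact force between the fingers and panel above 40 N).
It fails at once if the level knob is turned (by more than about 0.25 rad) (distance of level_mark from where it was at the start of the episode above 0.004 m).
It fails at once if a loose thing is lifted, carried or shifted (by more than 15 mm) (distance of any of adaptor, recorder, mug, discs, marker, cleaner from where it was at the start of the episode above 0.015 m).
It also fails if it takes over 53 s, if anything falls off the work surface, if the arm or the gripper's body presses on something with over 40 N, if the wrist force passes 120 N, or if a joint passes its speed limit or range.

### The arm

A 7-joint arm with a two-finger parallel gripper is mounted at the origin on the work surface. World frame = base frame: x ahead of the robot, y to its left, z up, the work surface at z = 0. Lengths are in mm, angles in rad, forces in N, time in s.
With the tool pointing down it reaches from about 425 to 950 mm from the base axis. Payload 4.7 kg.
Tool frame: the origin (TCP) lies on the centre line of the jaws, within the pads' length; the fingertips stand 17 mm ahead of it and the grasp point (between the pads) lies 2 mm behind it; z points along the fingers, y is the direction in which the jaws open and shut (so a half turn about z gives the same grasp; the last joint's range is limited). The gripper opens to 85 mm and grips with 20 to 120 N. Pads are 22 mm wide; open, the fingers measure 114 mm over their backs; the gripper's body (76 mm by 85 mm) begins 54 mm behind the grasp point. The pads swing forward as they close: fully open they stand 13 mm farther back than shut.
Start: joints at [-1.337, 0.469, -0.049, 1.532, 0.024, 1.141, -0.082], TCP at [175.313, 651.853, 248.335] pointing down, gripper open.
Joint ranges: [-2.59, 2.59], [-0.33, 1.99], [-1.39, 1.29], [0.1, 2.45], [-1.04, 4.18], [0.21, 1.99], [-2.66, 2.66]. Speed limits (rad/s): [2.57, 2.57, 3.14, 3.14, 3.14, 3.14, 3.14].

### API

Orientations are given as a 3x3 rotation matrix whose columns are the frame's x, y, z axes.
In Python, from plant import bot, viewer gives the robot as it stands.
- The arm moves only by the shell command python3 -m handwheel 'ROWS' [OPENING] [FORCE]. ROWS is a JSON object of lists of equal length, an entry for each row: "linear": the shift along the world's x, y, z in cm, a list of three; "roll": the turn about the world's z in degrees. A call has exactly 5 rows; each row is the pose to reach, as a shift and turn from the pose measured when the call began; what a row does not reach only later rows make up. A row lasts 1/12 s, in which the tool goes at most 41.7 mm and 7.16 degrees, less where a joint would pass 70% of its speed; a pose out of reach is approached as far as the arm can. A call with a gripper value outside its range is refused whole. OPENING is the closure, from 0 (fully open) to 1 (shut), set as the call begins (- or left out, the last holds). The fingers move at their own pace and stop on an object; FORCE is the grip in N (left out, the last holds). Time passes only in rows, so rows that repeat a pose let the fingers close, or fill a call up. It gives the time, the measured TCP pose, the force and the opening at its end, in the units of the state.
- bot.read_state(): the state, without advancing time (a new reading comes with each control period).
- viewer.snapshot(name): name is "side" or "top"; returns a dict with "pixels" (384x512x3 uint8, red, green, blue), "z_map" (384x512 float32, mm along the optical axis (not along the pixel's ray), 0 where there is no reading), "fovy" (degrees; the focal length in pixels is half the picture's height over the tangent of half this angle, whatever the lens; pixels are square), "cx", "cy" (the principal point, pixels), "origin" and "rotation" of the camera in the world. Camera axes: x right, y down, z forward; pixel columns grow to the right and rows downward; lengths in mm; the calibration is good to about 2 mm. A picture is of the moment at which its call begins.
- bot.sign_off(): hands the job in, once; it reports no verdict.
Trained networks look in a picture, given as the dict that the camera call returned (one of the last four; its "shot" number tells which), for a name from the list of things; names that differ only in an ending like _2 or _b are one class to them, and where a whole thing is asked for, a point or a joint stands for the part that bears it (a point fixed in the world has none). Each returns a list of dicts, best first, with "score" (0 to 1); they miss things now and then, are a little off and sometimes report something else, mostly with a low value. They report only what shows in the picture. A call takes as long as a camera call.
- viewer.boxes_of(picture, name): "position" ([row, column] in pixels, amid what is visible of it).
- viewer.outline_of(picture, name): "region" (384x512 bool, what is visible of it) and "position" ([row, column] in pixels, amid what is visible of it).
- viewer.landmark_of(picture, name): "position" ([row, column] in pixels: a listed point, or the origin of a listed thing).
The state is a dict: "time": time; "joint_pos": joint angles; "joint_vel": joint speeds; "joint_torque": joint torques, N m; "position": TCP position; "tcp_rot": TCP orientation; "force": force on the tool from outside, world axes, zero at the start; "torque": the same for the moment, N m; "width": finger opening in mm.
Only numpy, scipy, OpenCV 4.12 (cv2) and the standard library are available. Lean on these libraries where they do the work, as an engineer would, in place of code of your own. Each camera call takes 0.05 s, during which the arm holds its last target.

## Working session

There is one attempt and no reset: what is moved stays moved. The work goes in short steps, Python scripts to look and compute and a shell command to move; the robot and the scene stay as the last step left them, time stands still between calls to the robot, and variables do not carry over. Pictures are saved under pics/ and viewed, and the job is handed in when it is done.

```bash
ls; mkdir -p pics
cat > h.py <<'E'
import numpy as np, cv2
from plant import bot, viewer
def ray(p,r,c):
    f=192/np.tan(np.radians(p["fovy"])/2)
    return np.array([(c-p["cx"])/f,(r-p["cy"])/f,1.0])
def at_z(p,rc,z):
    d=np.array(p["rotation"])@ray(p,*rc); o=np.array(p["origin"])
    return o+d*(z-o[2])/d[2]
def depth(p,rc):
    r,c=int(round(rc[0])),int(round(rc[1]))
    z=p["z_map"][r-1:r+2,c-1:c+2]; z=np.median(z[z>0]) if (z>0).any() else 0
    return np.array(p["origin"])+np.array(p["rotation"])@(ray(p,*rc)*z)
E
python3 - <<'E'
from h import *
np.set_printoptions(precision=1,suppress=True)
s=bot.read_state();print(s["time"],s["position"],s["tcp_rot"],s["force"],s["width"])
for n in("top","side"):
    p=viewer.snapshot(n);print(n,p["origin"],p["fovy"],p["cx"],p["cy"]);print(np.array(p["rotation"]))
    cv2.imwrite(f"pics/{n}0.png",p["pixels"][:,:,::-1])
    for k in ["key%d_top"%i for i in range(1,7)]:
        print(k,[(np.round(d["position"]),round(d["score"],2),at_z(p,d["position"],54),depth(p,d["position"])) for d in viewer.landmark_of(p,k)[:2]])
    for k,z in [("lamp_green",40),("lamp_orange",40),("level_mark",60),("adaptor",40),("panel",0),("mug",0),("cleaner",0)]:
        print(k,[(np.round(d["position"]),round(d["score"],2),at_z(p,d["position"],z),depth(p,d["position"])) for d in viewer.landmark_of(p,k)[:2]])
print(bot.read_state()["time"])
E
```

```text
pics
0.0 [175.2 651.3 247.2] [[-1.   0.3 -0. ]
 [ 0.3  1.  -0. ]
 [-0.  -0.  -1. ]] [ 0.8 -0.4  0.9] 85.49339653032213
top [ 390.5   35.8 1216.2] 42.71419008521957 252.16716880576533 197.84759311592035
[[-0.  -1.   0.2]
 [-1.   0.  -0. ]
 [ 0.  -0.2 -1. ]]
key1_top [(array([225., 206.]), 0.57, array([551.7, 124. ,  54. ]), array([551.6, 123.9,  55. ])), (array([221., 248.]), 0.25, array([560. ,  25.4,  54. ]), array([562.1,  25.3,  39.8]))]
key2_top [(array([213., 217.]), 0.66, array([580.8,  98.6,  54. ]), array([580.7,  98.6,  54.3]))]
key3_top [(array([203., 230.]), 0.42, array([604.6,  66.8,  54. ]), array([605. ,  66.8,  52.2])), (array([202., 337.]), 0.23, array([ 603.9, -190.9,   54. ]), array([ 599.9, -186.6,   76. ]))]
key4_top []
key5_top [(array([187., 260.]), 0.42, array([641.7,  -4.7,  54. ]), array([641.8,  -4.7,  53.8]))]
key6_top [(array([191., 278.]), 0.47, array([632.9, -48.6,  54. ]), array([632.7, -48.5,  55. ]))]
lamp_green [(array([243., 196.]), 0.51, array([510.4, 149.9,  40. ]), array([510. , 149.5,  44.2]))]
lamp_orange [(array([194., 295.]), 0.64, array([626
[... 2013 characters left out ...]

level_mark [(array([190., 278.]), 0.69, array([545.5, -57.7,  60. ]), array([540.4, -43.1,  72.7])), (array([166., 271.]), 0.69, array([ 592.3, -137.8,   60. ]), array([ 607.7, -179.1,   27.3]))]
adaptor [(array([226., 272.]), 0.6, array([520.4,  42.4,  40. ]), array([518.9,  46.5,  44.2]))]
panel []
mug [(array([164., 228.]), 0.69, array([ 732.9, -177.2,    0. ]), array([ 715.9, -144. ,   27.4])), (array([177., 255.]), 0.39, array([ 643.2, -152.4,    0. ]), array([ 623.7, -106.5,   38.8]))]
cleaner [(array([166., 269.]), 0.75, array([ 624.4, -210.7,    0. ]), array([ 611.6, -176.9,   26.9])), (array([163., 229.]), 0.23, array([ 732.3, -184.4,    0. ]), array([ 713.6, -147.4,   30.2]))]
1.4
```

View pictures.

Run:
```python
import cv2
a=cv2.imread("pics/top0.png")[120:300,130:380]; cv2.imwrite("pics/top0z.png",cv2.resize(a,None,fx=3,fy=3,interpolation=cv2.INTER_CUBIC))
a=cv2.imread("pics/side0.png")[120:320,150:400]; cv2.imwrite("pics/side0z.png",cv2.resize(a,None,fx=3,fy=2.9,interpolation=cv2.INTER_CUBIC))
```

```text
(no output)
```

View pics/top0z.png

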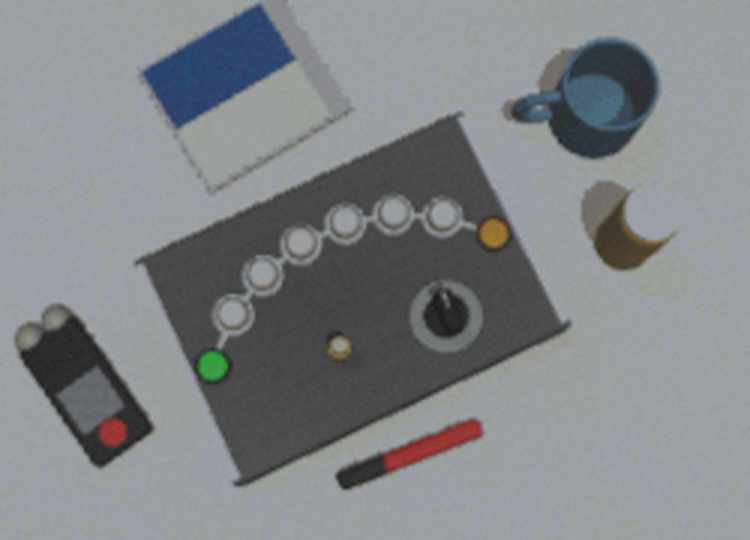

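View pics/side0z.png

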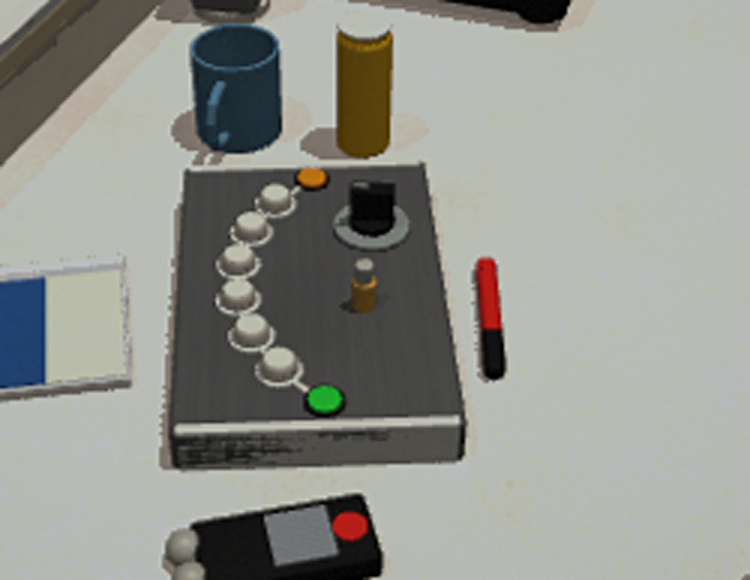

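View pics/top0.png

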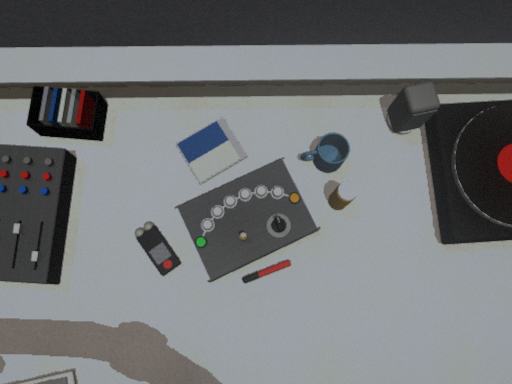

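Run:
```python
from h import *
from scipy.optimize import least_squares
np.set_printoptions(precision=1,suppress=True)
for n in("top","side"):
    p=viewer.snapshot(n); hsv=cv2.cvtColor(p["pixels"],cv2.COLOR_RGB2HSV)
    # all points at lamp/keys via network outline-free blobs
    g=p["pixels"].astype(int).min(2); 
    lam={}
    for k,lo,hi in(("g",50,75),("o",12,20)):
        m=((hsv[...,0]>=lo)&(hsv[...,0]<=hi)&(hsv[...,1]>150)&(hsv[...,2]>90)).astype(np.uint8)
        N,L,S,C=cv2.connectedComponentsWithStats(m)
        for i in range(1,N):
            if S[i,4]>15:
                q=at_z(p,C[i][::-1],45)
                if 400<q[0]<750 and -130<q[1]<250: print(n,k,S[i,4],q); lam[k]=q[:2]
    # height map: pixels with z in 49..60 & bright
    vs,us=np.mgrid[0:384,0:512]; f=192/np.tan(np.radians(p["fovy"])/2)
    R=np.stack([(us-p["cx"])/f,(vs-p["cy"])/f,np.ones_like(us,float)],-1)*p["z_map"][...,None]
    W=R@np.array(p["rotation"]).T+np.array(p["origin"])
    m=((W[...,2]>50)&(W[...,2]<60)&(g>110)&(W[...,0]>480)&(W[...,0]<700)&(abs(W[...,1]-30)<130)).astype(np.uint8)
    N,L,S,C=cv2.connectedComponentsWithStats(m)
    K=[]
    for i in range(1,N):
        if S[i,4]>10:
            q=np.median(W[L==i],0); q2=at_z(p,C[i][::-1],54); print(S[i,4],q,q2); K.append(q2[:2])
    K=np.array(sorted(K,key=lambda q:-q[1]))
    def model(v):
        a=v[2]+0.25066*np.array([2.5,1.5,.5,-.5,-1.5,-2.5])
        return v[:2]+160*np.c_[np.cos(a),np.sin(a)]
    if len(K)==6:
        s=least_squares(lambda v:(model(v)-K).ravel(),[480,-50,.4]); print(s.x); print(np.c_[model(s.x),model(s.x)-K])
```

```text
top g 67 [514.  138.9  45. ]
top o 55 [618.9 -88.5  45. ]
69 [635.3  -8.1  53.9] [635.2  -8.6  54. ]
64 [632.3 -48.7  54. ] [632.1 -48.3  54. ]
67 [628.5  30.8  53.5] [628.7  30.4  54. ]
68 [611.7  67.2  53.7] [611.6  66.7  54. ]
64 [587.7  98.6  53.5] [587.3  98.2  54. ]
69 [554.7 122.2  53.6] [555.3 121.7  54. ]
[475.6 -16.6   0.4]
[[555.1 122.2  -0.2   0.5]
 [587.   98.2  -0.3  -0. ]
 [612.   66.9   0.4   0.3]
 [628.5  30.5  -0.3   0.1]
 [635.4  -8.9   0.2  -0.3]
 [632.3 -48.8   0.1  -0.5]]
side g 82 [513.9 141.4  45. ]
side o 49 [617.8 -86.   45. ]
45 [631.6 -44.4  53.8] [631.6 -44.4  54. ]
52 [634.8  -5.1  53.4] [634.5  -5.3  54. ]
52 [627.7  34.3  53.7] [627.5  34.3  54. ]
57 [612.1  70.8  53.5] [611.1  70.3  54. ]
63 [586.5 100.4  53.4] [586.2 101.2  54. ]
69 [554.3 125.4  53.4] [554.3 125.8  54. ]
[474.8 -13.2   0.4]
[[554.1 125.8  -0.2  -0. ]
 [586.1 101.8  -0.1   0.6]
 [611.1  70.6   0.    0.3]
 [627.7  34.2   0.1  -0.1]
 [634.6  -5.2   0.1   0. ]
 [631.6 -45.1   0.   -0.7]]
```

```bash
python3 -m handwheel '{"linear":[[1.5,-2.1,0],[3.6,-5,0],[5.7,-8,0],[7.8,-11,0],[10,-14,0]],"roll":[0,0,0,0,0]}' 1 20; python3 -m handwheel '{"linear":[[2.2,-3,0],[4.4,-6,0],[6.6,-9,0],[8.8,-12,0],[10.8,-15,0]],"roll":[0,0,0,0,0]}'
```

```text
time: 1.92
position: [275.9, 510.5, 248.4]
tcp_rot: [[-0.966, 0.259, 0.0], [0.259, 0.966, 0.0], [0.0, 0.0, -1.0]]
force: [0.2, -0.1, 0.4]
width: 25.8
time: 2.33
position: [385.0, 358.8, 248.7]
tcp_rot: [[-0.966, 0.259, 0.001], [0.259, 0.966, 0.001], [-0.0, 0.001, -1.0]]
force: [0.3, 0.2, 0.2]
width: 0.2
```

```bash
python3 -m handwheel '{"linear":[[2,-2.8,0],[4.2,-5.8,0],[6.4,-8.8,0],[8.4,-11.6,-1],[10.2,-14,-2]],"roll":[0,0,0,0,0]}'; python3 -m handwheel '{"linear":[[2,-2.8,-2],[4,-5.5,-4],[5.6,-7.8,-6.5],[6.7,-9.4,-9],[6.7,-9.4,-10]],"roll":[0,0,0,0,0]}'
```

```text
time: 2.75
position: [488.7, 216.5, 229.5]
tcp_rot: [[-0.965, 0.261, 0.003], [0.261, 0.965, 0.002], [-0.003, 0.002, -1.0]]
force: [0.1, 0.3, -0.0]
width: -0.1
time: 3.17
position: [556.5, 116.9, 126.7]
tcp_rot: [[-0.963, 0.268, 0.001], [0.268, 0.963, -0.002], [-0.001, -0.002, -1.0]]
force: [-1.3, -0.3, -1.4]
width: 0.1
```

```bash
python3 -m handwheel '{"linear":[[-0.1,0.5,-1],[-0.2,0.7,-2],[-0.2,0.7,-3],[-0.2,0.7,-4],[-0.2,0.7,-4]],"roll":[0,0,0,0,0]}'
python3 - <<'E'
from h import *
np.set_printoptions(precision=1,suppress=True)
s=bot.read_state();print(s["position"],s["force"])
p=viewer.snapshot("side"); a=p["pixels"][150:310,160:360,::-1]; cv2.imwrite("pics/s1.png",cv2.resize(a,None,fx=3.5,fy=3.5,interpolation=cv2.INTER_CUBIC))
p=viewer.snapshot("top"); a=p["pixels"][140:290,160:340,::-1]; cv2.imwrite("pics/t1.png",cv2.resize(a,None,fx=3.5,fy=3.5,interpolation=cv2.INTER_CUBIC))
s=bot.read_state();print(s["position"],s["force"])
E
```

```text
time: 3.58
position: [553.0, 125.0, 85.1]
tcp_rot: [[-0.964, 0.266, -0.002], [0.266, 0.964, -0.003], [0.001, -0.003, -1.0]]
force: [-0.3, 0.6, 0.3]
width: 0.1
[553.  125.   85.1] [-0.3  0.6  0.3]
[554.3 124.6  86.7] [-0.1  0.1  0.1]
```

View pics/s1.png

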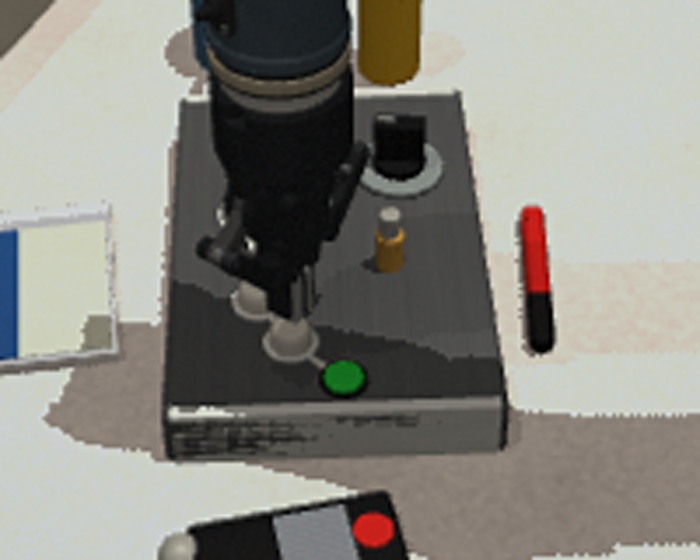

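View pics/t1.png

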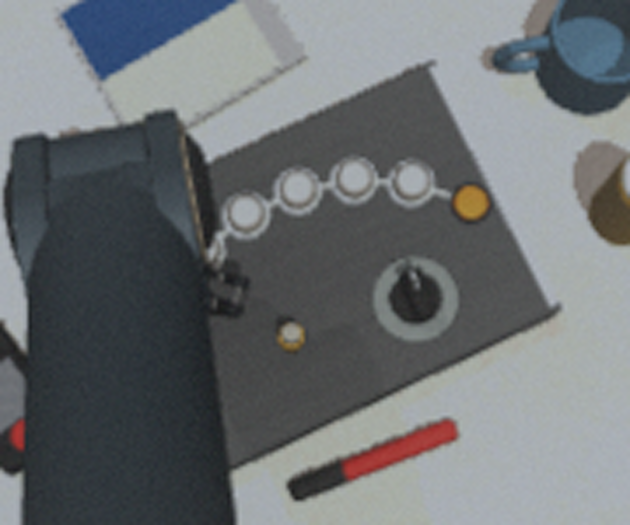

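```bash
python3 -m handwheel '{"linear":[[0,0,-0.6],[0,0,-1.2],[0,0,-1.6],[0,0,-1.8],[0,0,-1.8]],"roll":[0,0,0,0,0]}'; python3 -m handwheel '{"linear":[[0,0,-0.2],[0,0,-0.4],[0,0,-0.6],[0,0,-0.6],[0,0,-0.6]],"roll":[0,0,0,0,0]}'
```

```text
time: 4.1
position: [554.3, 124.7, 68.5]
tcp_rot: [[-0.964, 0.267, 0.001], [0.267, 0.964, -0.002], [-0.001, -0.002, -1.0]]
force: [-0.5, -0.0, 1.7]
width: -0.0
time: 4.52
position: [554.4, 124.8, 62.5]
tcp_rot: [[-0.964, 0.267, 0.001], [0.267, 0.964, -0.002], [-0.001, -0.002, -1.0]]
force: [-0.4, 1.3, 1.5]
width: 0.0
```

```bash
python3 -m handwheel '{"linear":[[0,0,-0.1],[0,0,-0.2],[0,0,-0.2],[0,0,-0.2],[0,0,-0.2]],"roll":[0,0,0,0,0]}'; python3 -c "
from h import *
s=bot.read_state();print(s['position'],s['force'])"
```

```text
time: 4.93
position: [554.4, 124.8, 60.9]
tcp_rot: [[-0.964, 0.267, 0.001], [0.267, 0.964, -0.002], [-0.001, -0.002, -1.0]]
force: [-2.0, -0.0, 5.5]
width: 0.2
[554.43981845 124.78946225  60.93964788] [-1.99379307e+00 -4.01020318e-03  5.46171794e+00]
```

```bash
python3 -m handwheel '{"linear":[[0,0,-0.1],[0,0,-0.1],[0,0,-0.1],[0,0,-0.1],[0,0,-0.1]],"roll":[0,0,0,0,0]}'; python3 -m handwheel '{"linear":[[0,0,0.8],[0,0,1.6],[0,0,2.4],[0,0,2.7],[0,0,2.7]],"roll":[0,0,0,0,0]}'
```

```text
time: 5.35
position: [554.5, 124.8, 60.6]
tcp_rot: [[-0.964, 0.267, 0.001], [0.267, 0.964, -0.002], [-0.001, -0.001, -1.0]]
force: [-1.9, 0.3, 6.9]
width: 0.1
time: 5.77
position: [555.1, 124.9, 88.7]
tcp_rot: [[-0.964, 0.267, 0.003], [0.267, 0.964, -0.001], [-0.003, -0.0, -1.0]]
force: [-0.5, 0.6, -0.7]
width: -0.4
```

```bash
python3 -m handwheel '{"linear":[[1.1,-0.8,0],[2.1,-1.6,0],[3.2,-2.5,0],[3.2,-2.5,0],[3.2,-2.5,0]],"roll":[0,0,0,0,0]}'
cat > chk.py <<'E'
from h import *
import sys
np.set_printoptions(precision=1,suppress=True)
s=bot.read_state();print(s["position"],s["force"])
K=[(554.6,124),(586.5,100),(611.5,68.7),(628,32.3),(635,-7),(632,-47)]
p=viewer.snapshot("side")
vs,us=np.mgrid[0:384,0:512]; f=192/np.tan(np.radians(p["fovy"])/2)
W=(np.stack([(us-p["cx"])/f,(vs-p["cy"])/f,np.ones_like(us,float)],-1)*p["z_map"][...,None])@np.array(p["rotation"]).T+np.array(p["origin"])
for i,k in enumerate(K):
    m=(np.hypot(W[...,0]-k[0],W[...,1]-k[1]-2)<8)&(p["z_map"]>0)&(W[...,2]<62)
    print(i+1,m.sum(),np.median(W[m][:,2]) if m.any() else None)
cv2.imwrite("pics/"+sys.argv[1],cv2.resize(p["pixels"][150:310,160:360,::-1],None,fx=3.5,fy=3.5,interpolation=cv2.INTER_CUBIC))
E
python3 chk.py s2.png
```

```text
time: 6.18
position: [587.9, 98.1, 88.3]
tcp_rot: [[-0.963, 0.27, 0.002], [0.27, 0.963, -0.002], [-0.003, -0.001, -1.0]]
force: [0.1, -0.3, -0.3]
width: 0.2
[587.9  98.1  88.3] [ 0.1 -0.3 -0.3]
1 39 45.59196360721819
2 33 53.5831523949422
3 0 None
4 0 None
5 0 None
6 0 None
```

View pics/s2.png

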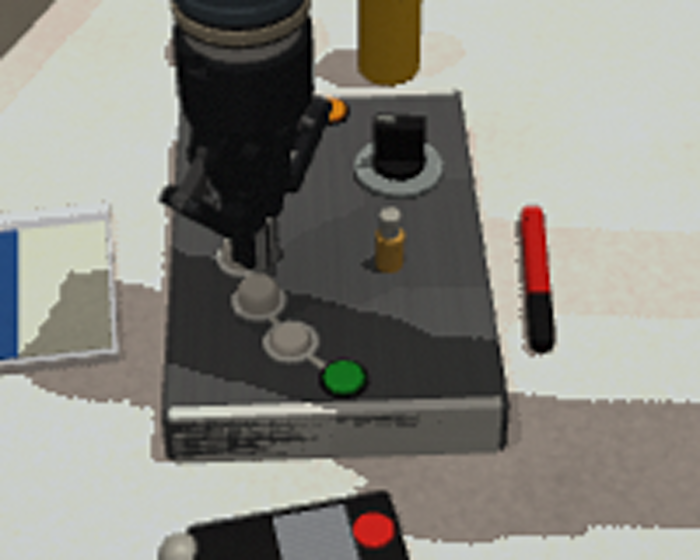

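Key 1 (px 290,338) sits flush-low at z 45.6, so it went in 8 mm; key 2 (px 260,295) is still out. I'll use the same stroke for key 2, down to TCP z about 60.5.

```bash
python3 -m handwheel '{"linear":[[-0.1,0.2,-0.8],[-0.1,0.2,-1.6],[-0.1,0.2,-2.1],[-0.1,0.2,-2.5],[-0.1,0.2,-2.8]],"roll":[0,0,0,0,0]}';python3 -m handwheel '{"linear":[[0,0,-0.1],[0,0,-0.1],[0,0,-0.1],[0,0,-0.1],[0,0,-0.1]],"roll":[0,0,0,0,0]}'
```

```text
time: 6.65
position: [585.5, 101.9, 59.8]
tcp_rot: [[-0.963, 0.268, 0.0], [0.268, 0.963, -0.001], [-0.0, -0.001, -1.0]]
force: [-2.3, 1.9, 10.7]
width: 0.2
time: 7.07
position: [585.5, 102.0, 59.8]
tcp_rot: [[-0.963, 0.268, 0.0], [0.268, 0.963, -0.0], [-0.0, -0.0, -1.0]]
force: [-4.2, 0.2, 10.1]
width: 0.1
```

```bash
python3 -m handwheel '{"linear":[[0,0,1.2],[0,0,2.6],[0.9,-1.1,2.7],[2,-2.5,2.7],[2.6,-3.3,2.7]],"roll":[0,0,0,0,0]}';python3 -m handwheel '{"linear":[[0,0,0],[0,0,0],[0,0,0],[0,0,0],[0,0,0]],"roll":[0,0,0,0,0]}'
```

```text
time: 7.48
position: [613.0, 66.4, 87.0]
tcp_rot: [[-0.963, 0.269, 0.002], [0.269, 0.963, -0.002], [-0.002, -0.001, -1.0]]
force: [0.1, 0.3, 0.0]
width: 0.3
time: 7.9
position: [612.4, 67.3, 86.7]
tcp_rot: [[-0.963, 0.268, 0.001], [0.268, 0.963, -0.001], [-0.001, -0.001, -1.0]]
force: [-0.0, 0.4, -0.1]
width: 0.0
```

```bash
python3 chk.py s3.png
```

```text
[612.4  67.3  86.7] [-0.   0.4 -0.1]
1 40 45.440308521795544
2 33 46.05217422714975
3 28 53.79494575547142
4 0 None
5 5 50.32438810326539
6 7 54.16922486890007
```

Key 2 is in (46.1) and key 3 is out. Pressing key 3.

```bash
python3 -m handwheel '{"linear":[[-0.1,0.1,-0.8],[-0.1,0.1,-1.5],[-0.1,0.1,-2],[-0.1,0.1,-2.4],[-0.1,0.1,-2.7]],"roll":[0,0,0,0,0]}';python3 -m handwheel '{"linear":[[0,0,0],[0,0,0],[0,0,0],[0,0,0],[0,0,0]],"roll":[0,0,0,0,0]}'
```

```text
time: 8.37
position: [611.3, 69.1, 59.6]
tcp_rot: [[-0.964, 0.268, -0.0], [0.268, 0.964, -0.001], [-0.0, -0.001, -1.0]]
force: [-3.4, 2.3, 10.6]
width: -0.1
time: 8.78
position: [611.3, 69.2, 60.3]
tcp_rot: [[-0.964, 0.268, -0.0], [0.268, 0.964, -0.0], [0.0, -0.0, -1.0]]
force: [-2.9, 0.4, 8.6]
width: 0.2
```

Moving to key 4 at (628, 32.3): shift +1.7, -3.7.

```bash
python3 -m handwheel '{"linear":[[0,0,1.2],[0,0,2.6],[0.5,-1.1,2.7],[1.2,-2.5,2.7],[1.7,-3.7,2.7]],"roll":[0,0,0,0,0]}';python3 -m handwheel '{"linear":[[0,0,0],[0,0,0],[0,0,0],[0,0,0],[0,0,0]],"roll":[0,0,0,0,0]}'; python3 chk.py s4.png
```

```text
time: 9.2
position: [629.0, 29.6, 87.2]
tcp_rot: [[-0.963, 0.269, 0.0], [0.269, 0.963, -0.002], [-0.0, -0.001, -1.0]]
force: [0.4, 0.7, 0.4]
width: 0.1
time: 9.62
position: [628.6, 30.5, 86.8]
tcp_rot: [[-0.964, 0.267, -0.001], [0.267, 0.964, -0.001], [0.0, -0.001, -1.0]]
force: [-1.0, -0.7, -0.3]
width: 0.1
[628.6  30.5  86.8] [-1.  -0.7 -0.3]
1 36 45.67111750213627
2 30 45.58410622405643
3 29 46.1125284369233
4 28 54.10934514211732
5 10 54.156474277447956
6 25 53.87780043288922
```

```bash
python3 -m handwheel '{"linear":[[-0.1,0.1,-0.8],[-0.1,0.1,-1.5],[-0.1,0.1,-2],[-0.1,0.1,-2.4],[-0.1,0.1,-2.7]],"roll":[0,0,0,0,0]}';python3 -m handwheel '{"linear":[[0,0,0],[0,0,0],[0,0,0],[0,0,0],[0,0,0]],"roll":[0,0,0,0,0]}'
```

```text
time: 10.08
position: [627.5, 32.4, 59.7]
tcp_rot: [[-0.964, 0.267, -0.002], [0.267, 0.964, -0.0], [0.001, -0.001, -1.0]]
force: [-3.3, 2.0, 9.8]
width: -0.2
time: 10.5
position: [627.4, 32.4, 60.4]
tcp_rot: [[-0.964, 0.267, -0.002], [0.267, 0.964, 0.0], [0.002, -0.0, -1.0]]
force: [-3.1, 0.9, 7.5]
width: 0.1
```

Moving to key 5 at (635, -7): shift +0.8, -3.9.

```bash
python3 -m handwheel '{"linear":[[0,0,1.2],[0,0,2.6],[0.2,-1.2,2.7],[0.5,-2.6,2.7],[0.8,-3.8,2.7]],"roll":[0,0,0,0,0]}';python3 -m handwheel '{"linear":[[0,0,0],[0,0,0],[0,0,0],[0,0,0],[0,0,0]],"roll":[0,0,0,0,0]}'; python3 chk.py s5.png
```

```text
time: 10.92
position: [635.3, -8.2, 87.2]
tcp_rot: [[-0.963, 0.268, -0.002], [0.268, 0.963, -0.001], [0.002, -0.002, -1.0]]
force: [-0.4, -1.7, -0.7]
width: -0.3
time: 11.33
position: [635.1, -7.2, 86.8]
tcp_rot: [[-0.964, 0.267, -0.003], [0.267, 0.964, -0.001], [0.003, -0.001, -1.0]]
force: [-0.2, -0.7, 0.8]
width: -0.0
[635.1  -7.2  86.8] [-0.2 -0.7  0.8]
1 36 45.056555217872585
2 33 45.71719131076884
3 33 45.713410392605965
4 28 45.985580067654666
5 27 53.89073070993834
6 22 54.067291839877214
```

View pics/s5.png

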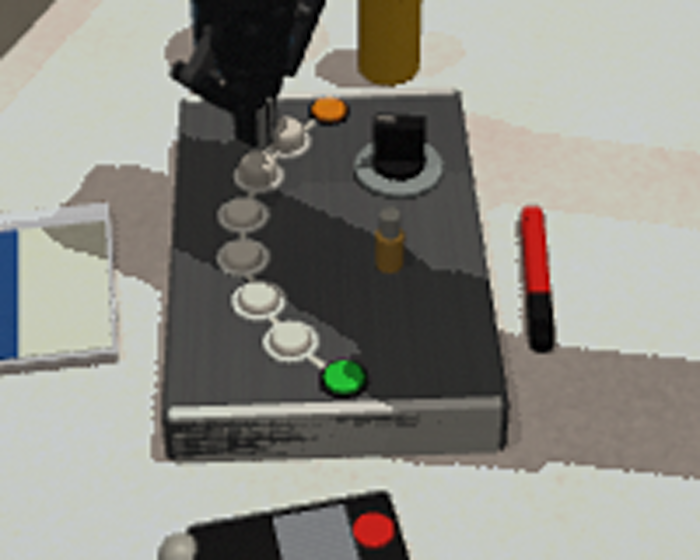

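Keys 1–4 are in. Keys 5 (px 258,170) and 6 (px 290,133) are out, and the adaptor and knob look unmoved. Pressing key 5.

```bash
python3 -m handwheel '{"linear":[[0,0,-0.8],[0,0,-1.5],[0,0,-2],[0,0,-2.4],[0,0,-2.7]],"roll":[0,0,0,0,0]}';python3 -m handwheel '{"linear":[[0,0,0],[0,0,0],[0,0,0],[0,0,0],[0,0,0]],"roll":[0,0,0,0,0]}'; python3 -m handwheel '{"linear":[[0,0,1.2],[0,0,2.6],[-0.1,-1.2,2.7],[-0.2,-2.6,2.7],[-0.3,-3.9,2.7]],"roll":[0,0,0,0,0]}';python3 -m handwheel '{"linear":[[0,0,0],[0,0,0],[0,0,0],[0,0,0],[0,0,0]],"roll":[0,0,0,0,0]}'; python3 chk.py s6.png
```

```text
time: 11.8
position: [635.2, -6.6, 59.8]
tcp_rot: [[-0.964, 0.266, -0.003], [0.266, 0.964, -0.0], [0.003, -0.001, -1.0]]
force: [-2.2, 2.2, 9.8]
width: -0.4
time: 12.22
position: [635.2, -6.6, 60.5]
tcp_rot: [[-0.964, 0.266, -0.003], [0.266, 0.964, 0.0], [0.003, -0.001, -1.0]]
force: [-2.4, 0.1, 7.6]
width: 0.2
time: 12.63
position: [631.5, -47.9, 87.2]
tcp_rot: [[-0.964, 0.267, -0.004], [0.267, 0.964, -0.001], [0.004, -0.002, -1.0]]
force: [0.5, -0.2, -0.2]
width: 0.3
time: 13.05
position: [631.5, -46.9, 86.8]
tcp_rot: [[-0.964, 0.266, -0.005], [0.266, 0.964, -0.0], [0.004, -0.001, -1.0]]
force: [-0.2, 0.4, 1.1]
width: -0.1
[631.5 -46.9  86.8] [-0.2  0.4  1.1]
1 32 45.601297398505096
2 34 45.68776760921213
3 31 45.64757335894706
4 26 45.60250120971085
5 25 45.12983493230399
6 27 53.54982345893757
```

Key 5 is in. Pressing key 6, then lifting straight up.

```bash
python3 -m handwheel '{"linear":[[0,0,-0.8],[0,0,-1.5],[0,0,-2],[0,0,-2.4],[0,0,-2.7]],"roll":[0,0,0,0,0]}';python3 -m handwheel '{"linear":[[0,0,0],[0,0,0],[0,0,0],[0,0,0],[0,0,0]],"roll":[0,0,0,0,0]}'; python3 -m handwheel '{"linear":[[0,0,1.2],[0,0,3],[0,0,5.5],[0,0,8.5],[0,0,11.5]],"roll":[0,0,0,0,0]}';python3 -m handwheel '{"linear":[[0,0,2],[0,0,5],[0,0,8],[0,0,9],[0,0,9]],"roll":[0,0,0,0,0]}';python3 -m handwheel '{"linear":[[0,0,0],[0,0,0],[0,0,0],[0,0,0],[0,0,0]],"roll":[0,0,0,0,0]}'; python3 chk.py s7.png
```

```text
time: 13.52
position: [631.6, -46.2, 59.7]
tcp_rot: [[-0.964, 0.265, -0.005], [0.265, 0.964, 0.0], [0.005, -0.001, -1.0]]
force: [-1.7, 1.7, 10.3]
width: 0.1
time: 13.93
position: [631.6, -46.2, 60.5]
tcp_rot: [[-0.964, 0.266, -0.005], [0.266, 0.964, 0.001], [0.005, -0.001, -1.0]]
force: [-2.1, 0.3, 6.7]
width: 0.0
time: 14.35
position: [630.8, -46.6, 176.4]
tcp_rot: [[-0.964, 0.266, -0.007], [0.266, 0.964, 0.0], [0.006, -0.001, -1.0]]
force: [1.0, -0.3, 0.9]
width: -0.0
time: 14.77
position: [632.2, -47.1, 270.0]
tcp_rot: [[-0.964, 0.266, -0.0], [0.266, 0.964, 0.0], [0.0, 0.0, -1.0]]
force: [-0.1, -0.3, 0.7]
width: 0.2
time: 15.18
position: [631.7, -47.1, 268.7]
tcp_rot: [[-0.964, 0.266, -0.003], [0.266, 0.964, 0.0], [0.003, -0.001, -1.0]]
force: [0.9, 0.0, -0.1]
width: 0.3
[631.7 -47.1 268.7] [ 0.9  0.  -0.1]
1 36 45.62775471224569
2 38 45.39284022721603
3 29 46.20516167728272
4 32 45.95598679403446
5 26 45.664508117261846
6 22 46.244384446885476
```

View pics/s7.png

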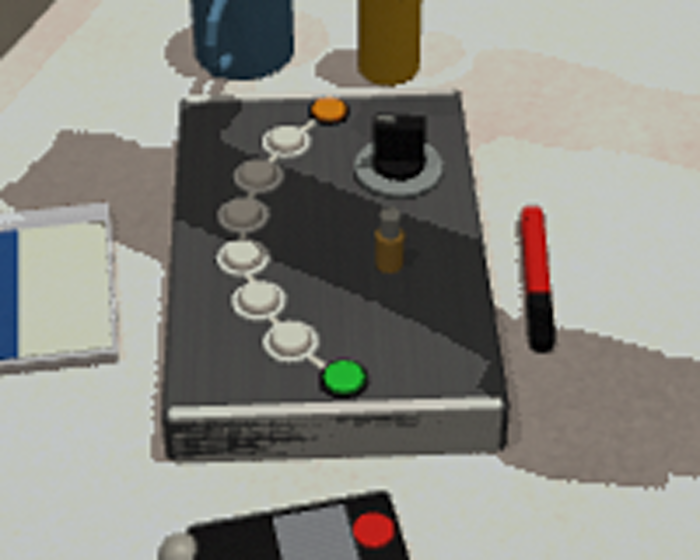

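All six keys sit low, at z 45.4–46.2. The adaptor (px 390,240), knob (400,140), marker, recorder and cleaner are where they were, and the hand is out of the picture.

```bash
python3 -c "
from plant import bot
print(bot.sign_off())"
```

```text
the job is handed in; nothing more can be done
None
```

I pressed all six keys in order, starting at the green lamp (the left end, key 1) and finishing at the orange lamp (key 6). I used the closed fingertips and then handed the job in.

- **Keys:** Each measured about 8 mm down before I pressed the next. At the end all six tops read z 45.4–46.2 mm, against about 54 mm when out.
- **Force:** The press forces I read peaked at about 11 N, well under the 40 N limit.
- **Other things:** In the last side picture the knob, adaptor, marker, recorder and cleaner looked unmoved. I checked this by eye only. That picture showed only part of the mug and disc case, and I took no last top picture.
- **Hand:** It finished about 200 mm above the panel, touching nothing, at around 15 s of the 53 s allowed.

No check failed. The early network detections were off: key 4 was missed from the top, and some low-scoring positions were wrong. I used key positions fitted to the arc from the colour and depth images instead; the two cameras' fits agreed to about 4 mm.

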